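# Screw the cap back on the nib jar

## Task

Close the nib jar on the drawing desk: take its wing cap from the brass tray, set it upright on the jar's neck, press lightly and turn it backwards (counter-clockwise from above) until you feel it drop into the start of the thread, then turn it forwards (clockwise) to the stop, fully home on the rim. Never force it on the jar, let go of it, and leave the other things on the desk alone.

Things in the scene. Friction and masses are not known exactly. Their poses are not given: they have to be found in the camera images.
- cap: Jar cap standing in the tray, about 70 g: round black skirt 45 mm across and 20 mm tall (open below, 17 mm deep, bore 38 mm) with an orange wing on top, 44 long, 12 thick, 28 mm tall. Origin: centre of its underside; z up; x along the wing (grip the wing across y). Inside, 4 pins (3 mm thick, every 90 degrees) stand in from the skirt, their undersides 5.5 mm above the cap's.
- cap_wing (a point): Point on the cap's axis in the orange wing where it is gripped, 42 mm above the cap's underside, 22 mm above the flat top of the skirt and 6 mm below the wing's top. Axes as the cap's.
- jar_rim (a point): Centre of the jar's rim (top of the white neck), 96 mm above the desk; rigid. Neck core 26 mm, thread 35 mm across. Depth of the cap's underside below the rim: 8.5 mm with its pins on the flat lands atop the thread (5.5 on the stop ribs), 14.5 mm dropped into a thread start, 17 mm fully home. Play about 1.5 mm all round.
- jar: Amber jar fixed on a 110 mm square white marble foot, 72 mm across, white threaded neck. Origin: centre of the foot's underside. 4-start thread, a start every 90 degrees; where they lie round the neck is unknown, differs each time and is unrelated to the jar's yaw. A pin backed (counter-clockwise) over a flat land meets a start within 80 degrees: it drops 6 mm, and further backing meets a stop rib.
- tray: Fixed brass tray 200 x 120 mm, floor 4 mm, rim 10 mm high; holds the cap, an eraser and a sharpener. Origin: centre of its underside. (More on the jar's thread: from a start the cap turns clockwise 45 to 65 degrees, sinking 0.07 mm per degree after the first 6 to 20, with about 1 mm of axial play, to a firm end stop, fully home. Turned clockwise while on the lands it jams on the stop ribs.)
- eraser: White eraser in a blue sleeve, 24 x 50 x 12 mm, in the tray; a bystander. Origin: centre of its underside.
- sharpener: Steel pencil sharpener, 16 x 26 x 12 mm, in the tray; a bystander. Origin: centre of its underside.
- marker_blue: Black marker with a blue cap, 138 x 15 x 14 mm, lying on the white drawing board (12 mm thick); a bystander. Origin: centre of its underside.
- marker_green: Black marker with a green cap, as the blue one; a bystander.
- marker_red: Black marker with a red cap, as the blue one; a bystander.
- scale_rule: Aluminium scale rule, 150 x 26 x 5 mm, lying on the drawing board; a bystander. Origin: centre of its underside.
Mind the look-alikes: they are no part of the job. There is more than one size of the cap; the one meant has the size given above.

How it is judged:
By the outcome, as a careful person would: the job done as asked, in the order asked, and still so for the second after the job is handed in, with the robot touching nothing.
It also fails if it takes over 69 s, if anything falls off the work surface, if the arm or the gripper's body presses on something with over 40 N, if the wrist force passes 120 N, or if a joint passes its speed limit or range.

## Robot

A 6-joint arm with a two-finger parallel gripper is mounted at the origin on the work surface. World frame = base frame: x ahead of the robot, y to its left, z up, the work surface at z = 0. Lengths are in m, angles in rad, forces in N, time in s.
With the tool pointing down it reaches from about 0.35 to 0.975 m from the base axis. Payload 7.1 kg.
Tool frame: the origin (TCP) lies midway between the tips of the shut fingers; the grasp point (between the pads) lies 19 mm behind it; z points along the fingers, x is the direction in which the jaws open and shut, and the axes are right-handed (so a half turn about z gives the same grasp; the last joint's range is limited). The gripper opens to 88 mm and grips with 3 to 60 N. Pads are 20 mm wide; open, the fingers measure 115 mm over their backs; the gripper's body (75 mm by 178 mm) begins 61 mm behind the grasp point.
Start: joints at [-1.227, 0.423, 1.63, -0, 1.089, -0.019], TCP at [0.222, -0.584, 0.223] pointing down, gripper open.
Joint ranges: [-3, 3], [-0.9, 2.11], [0.09, 2.58], [-1.31, 4.45], [0.11, 2.69], [-2.54, 2.54]. Speed limits (rad/s): [2.39, 2.39, 3.01, 3.14, 3.14, 3.14].

## Interface

Orientations are given as a unit quaternion [w, x, y, z].
In Python, from station import move_pose, movel, movej, command_gripper, wait, inverse_kinematics, read_camera, camera_info, MotionError, job_done, get_time, get_joint_pos, get_qvel, get_effort, get_tcp_pos, get_ee_rot, get_ft_force, get_ft_torque, get_grip_width gives the robot as it stands. Calls block until the motion is done:
- move_pose(position, orientation): joint-space move of the TCP to a pose.
- movel(position, frame=None, v=0.15, until_force=None): straight line of the TCP; frame=None keeps the orientation; v is the mean speed in m/s. With until_force (N) it stops when the force on the tool has changed by that much, and returns True; else False.
- movej(angles): joint-space move.
- command_gripper(opening): opening from 0.0 (shut) to 1.0 (fully open); the grip force is fixed at half the most; returns when the fingers have stopped.
- wait(seconds).
- inverse_kinematics(position, orientation): joint angles nearest the present ones, or None.
- read_camera(name): name is "scene" or "top" or "wrist"; returns the picture (480x640x3 uint8, red, green, blue); there is no depth.
- camera_info(name): a dict with "intrinsics" (3x3 intrinsics, pixels), "dist" ([k1, k2, p1, p2, k3] as OpenCV has them; the pictures are not rectified), "T" (4x4, takes a point from camera to world coordinates); the wrist camera has in their place "tool_from_camera" (4x4, takes a point from camera to tool coordinates, whose origin is the TCP and whose axes are the tool frame's). Camera axes: x right, y up, looking along -z (the intrinsics and any distortion apply to the point x, -y, -z); pixel columns grow to the right and rows downward; lengths in m; the calibration is good to about 2 mm. A picture is of the moment at which its call begins: read the wrist's pose just before it. camera_info takes no time and is no camera call.
A pose or a line that the arm cannot do raises MotionError and nothing moves.
- job_done(): hands the job in, once; it reports no verdict.
Readings, each from a call of its own:
- get_time(): time.
- get_joint_pos(): joint angles.
- get_qvel(): joint speeds.
- get_effort(): joint torques, N m.
- get_tcp_pos(): TCP position.
- get_ee_rot(): TCP orientation.
- get_ft_force(): force on the tool from outside, world axes, zero at the start.
- get_ft_torque(): the same for the moment, N m.
- get_grip_width(): opening from 0.0 (shut) to 1.0 (fully open).
Only numpy, scipy, OpenCV 4.12 (cv2) and the standard library are available. Lean on these libraries where they do the work, as an engineer would, in place of code of your own. Each camera call takes 0.05 s, during which the arm holds its last target.

## Working session

There is one attempt and no reset: what is moved stays moved. The work goes in short steps, each a Python script; the robot and the scene stay as the last script left them, time stands still between calls to the robot, and variables do not carry over. Pictures are saved under pics/ and viewed, and the job is handed in when it is done.

```bash
ls; mkdir -p pics
python3 - <<'E'
from station import *
import cv2,numpy as np
np.set_printoptions(precision=4,suppress=True)
for n in ["scene","top","wrist"]:
    im=read_camera(n); cv2.imwrite(f"pics/{n}0.png",im[:,:,::-1])
    print(n,camera_info(n))
print(get_time(),get_tcp_pos(),get_ee_rot(),get_grip_width(),get_ft_force())
E
```

```text
pics
scene {'intrinsics': array([[623.0942,   0.    , 313.9923],
       [  0.    , 623.0942, 240.3254],
       [  0.    ,   0.    ,   1.    ]]), 'dist': array([0.0536, 0.    , 0.    , 0.    , 0.    ]), 'T': array([[-0.066 , -0.8371,  0.5431,  1.0678],
       [ 0.9978, -0.0541,  0.0378,  0.1012],
       [-0.0022,  0.5444,  0.8388,  0.9487],
       [ 0.    ,  0.    ,  0.    ,  1.    ]])}
top {'intrinsics': array([[603.6272,   0.    , 313.2165],
       [  0.    , 603.6272, 233.6918],
       [  0.    ,   0.    ,   1.    ]]), 'dist': array([-0.126,  0.   ,  0.   ,  0.   ,  0.   ]), 'T': array([[ 0.0108,  0.9808, -0.1948,  0.2782],
       [-0.9999,  0.0102, -0.004 ,  0.0667],
       [-0.002 ,  0.1948,  0.9808,  1.2002],
       [ 0.    ,  0.    ,  0.    ,  1.    ]])}
wrist {'intrinsics': array([[419.9732,   0.    , 322.6107],
       [  0.    , 419.9732, 247.792 ],
       [  0.    ,   0.    ,   1.    ]]), 'dist': array([-0.0617,  0.    ,  0.    ,  0.    ,  0.    ]), 'tool_from_camera': array([[ 1.    ,  0.    , -0.0001,  0.0002],
       [ 0.    , -0.9588, -0.2841, -0.0783],
       [-0.0001,  0.2841, -0.9588, -0.1615],
       [ 0.    ,  0.    ,  0.    ,  1.    ]])}
0.15 [ 0.2217 -0.5839  0.2221] [-0.0003  0.8231 -0.5679 -0.0005] 0.9981281869436084 [ 0.5741 -0.2803 -0.0295]
```

View pics/scene0.png

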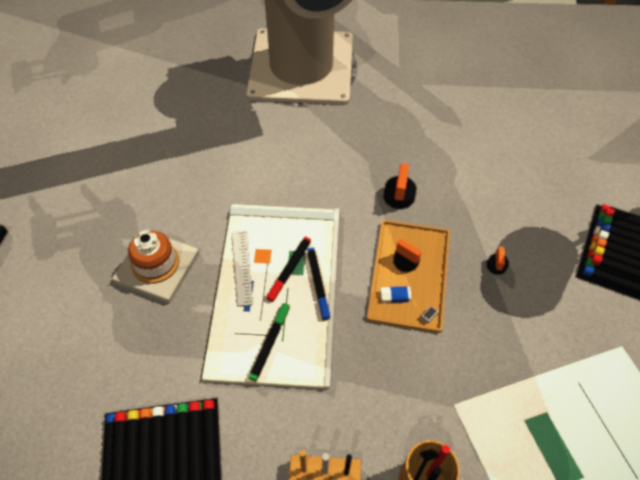

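View pics/top0.png

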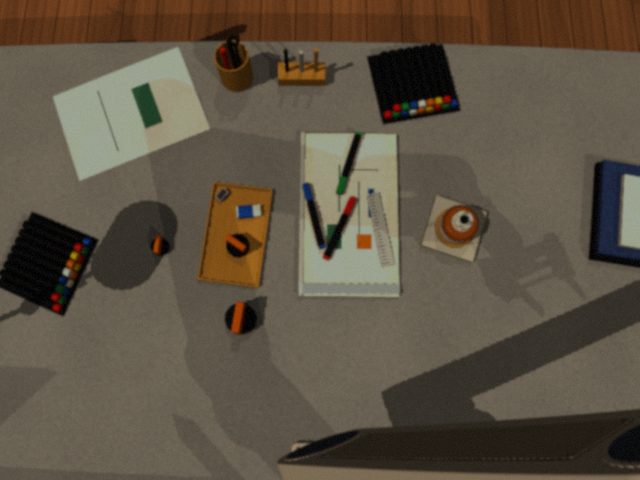

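Candidates for the cap (scene px): cap in the tray (406,255), a larger look-alike beside the tray (400,188), and a smaller one at (499,262). By description the one in the tray is meant; the jar is at (152,258). Next: crops and measured sizes.

```bash
cat > h.py <<'E'
from station import *
import cv2,numpy as np
from scipy.spatial.transform import Rotation as R
np.set_printoptions(precision=4,suppress=True)
def rot(q): return R.from_quat([q[1],q[2],q[3],q[0]])
def camT(name):
    ci=camera_info(name)
    if name!="wrist": return ci,ci["T"]
    T=np.eye(4);T[:3,:3]=rot(get_ee_rot()).as_matrix();T[:3,3]=get_tcp_pos()
    return ci,T@ci["tool_from_camera"]
def cast(ci,T,uv,z):
    uv=np.asarray(uv,float).reshape(-1,1,2)
    p=cv2.undistortPoints(uv,ci["intrinsics"],ci["dist"]).reshape(-1,2)
    d=np.c_[p[:,0],-p[:,1],-np.ones(len(p))]@T[:3,:3].T
    o=T[:3,3]
    return o+d*((z-o[2])/d[:,2])[:,None]
def proj(ci,T,P):
    P=np.asarray(P,float).reshape(-1,3)
    c=(P-T[:3,3])@T[:3,:3]; c=c*[1,-1,-1]
    return cv2.projectPoints(c.reshape(-1,1,3),np.zeros(3),np.zeros(3),ci["intrinsics"],ci["dist"])[0].reshape(-1,2)
def down(yaw):
    # tool z down, tool x at yaw in world
    x=np.array([np.cos(yaw),np.sin(yaw),0]);z=np.array([0,0,-1.]);y=np.cross(z,x)
    q=R.from_matrix(np.c_[x,y,z]).as_quat(); return [q[3],q[0],q[1],q[2]]
def yaw():
    x=rot(get_ee_rot()).as_matrix()[:,0]; return np.arctan2(x[1],x[0])
E
python3 - <<'E'
from h import *
for n in ["scene","top"]:
    im=cv2.imread(f"pics/{n}0.png"); ci,T=camT(n)
    hsv=cv2.cvtColor(im,cv2.COLOR_BGR2HSV)
    m=cv2.inRange(hsv,(4,200,120),(12,255,255))
    k,l,s,c=cv2.connectedComponentsWithStats(m)
    for i in range(1,k):
        if s[i,4]>40: print(n,s[i],c[i],cast(ci,T,c[i],0.05)[0])
    box={"scene":(360,150,180,190),"top":(140,170,160,170)}[n]
    x,y,w,h=box
    cv2.imwrite(f"pics/{n}_crop.png",cv2.resize(im[y:y+h,x:x+w],None,fx=3,fy=3,interpolation=2))
ci,T=camT("scene");print(cast(ci,T,[[152,240],[155,275]],[0.096,0.0]))
ci,T=camT("top");print(cast(ci,T,[[463,221]],0.096), cast(ci,T,[[236,235]],0.0))
E
```

```text
scene [397 165  11  26 202] [402.1386 178.1386] [0.3399 0.2131 0.05  ]
scene [130 233  40  32 456] [152.9496 252.5417] [ 0.5282 -0.2097  0.05  ]
scene [593 235  14  12  74] [599.473  241.2568] [0.4566 0.5443 0.05  ]
scene [397 239  24  21 194] [408.9485 248.1649] [0.4914 0.2231 0.05  ]
scene [498 248   7  17  83] [500.4578 257.4217] [0.5    0.3756 0.05  ]
scene [138 409  13   9  69] [144.2464 412.971 ] [ 0.7993 -0.165   0.05  ]
top [226 235  19  15 113] [234.6903 241.8584] [0.4889 0.2238 0.05  ]
top [232 302  11  31 212] [236.967  316.9764] [0.3439 0.2146 0.05  ]
[[ 0.5322 -0.2003  0.096 ]
 [ 0.5436 -0.2139  0.    ]]
[[ 0.5249 -0.2111  0.096 ]] [[0.5122 0.2285 0.    ]]
```

```bash
cd pics; python3 -c "
import cv2,numpy as np
a=cv2.imread('scene_crop.png');b=cv2.imread('top_crop.png')
h=max(a.shape[0],b.shape[0])
o=np.zeros((h,a.shape[1]+b.shape[1],3),np.uint8);o[:a.shape[0],:a.shape[1]]=a;o[:b.shape[0],a.shape[1]:]=b
cv2.imwrite('c1.png',cv2.resize(o,(800,int(h*800/o.shape[1]))))"
```

```text
(no output)
```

View pics/c1.png

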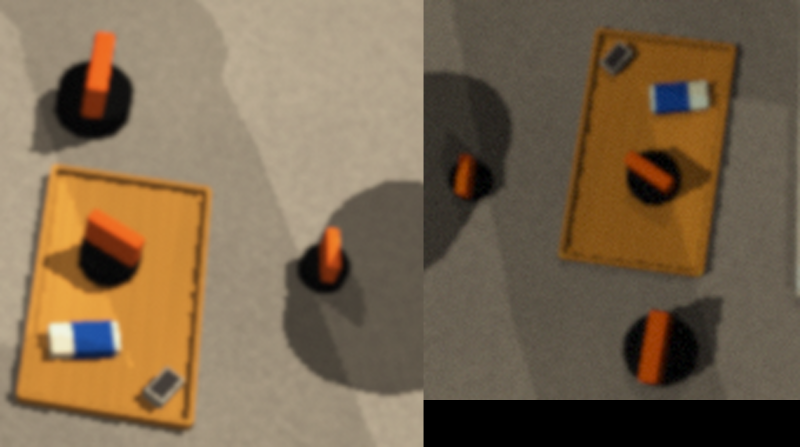

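Crop: the tray cap's skirt is visibly between the two look-alikes in size (roughly 45 mm against 57 and 33 mm). Now close wrist views of the jar and the cap.

Run:
```python
from h import *
y0=yaw(); off=y0-get_joint_pos()[0]; print("yaw0",y0,off)
import pickle
for n,p in [("jar",(0.53,-0.208,0.205)),("cap",(0.489,0.224,0.19))]:
    yw=off+np.arctan2(p[1],p[0])
    move_pose(p,down(yw)); wait(0.2)
    ci,T=camT("wrist"); im=read_camera("wrist")
    cv2.imwrite(f"pics/w_{n}.png",im[:,:,::-1]); pickle.dump((ci,T),open(f"w_{n}.pkl","wb"))
    print(n,get_time(),get_tcp_pos(),get_joint_pos(),get_ft_force(),yaw())
```

```text
yaw0 -1.2080013666309037 0.018985851073378912
jar 2.175 [ 0.5298 -0.2087  0.205 ] [-0.3961  0.3637  1.7693 -0.      1.0086 -0.0399] [-0.328  -0.0371 -0.5553] -0.3561771190461036
cap 4.025 [0.4894 0.2233 0.19  ] [ 0.4061  0.3388  1.8491 -0.      0.9536 -0.0411] [ 0.2967 -0.2027  0.221 ] 0.44718521444870935
```

View pics/w_jar.png

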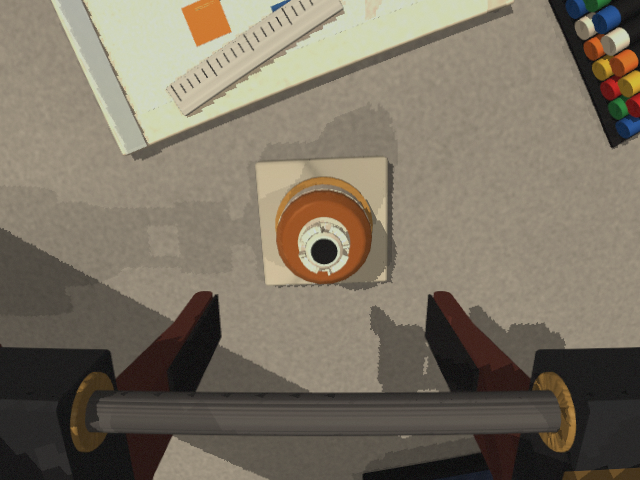

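View pics/w_cap.png

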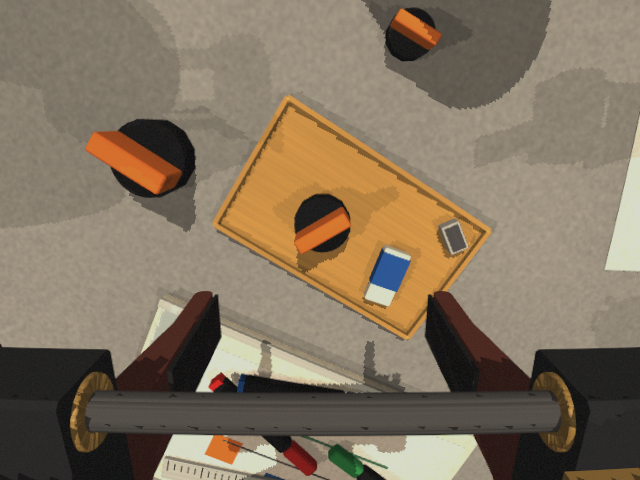

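Run:
```python
from h import *
a=cv2.imread("pics/w_jar.png")[205:295,278:368];b=cv2.imread("pics/w_cap.png")[180:270,278:368]
cv2.imwrite("pics/c2.png",np.hstack([cv2.resize(x,(400,400),interpolation=2) for x in(a,b)]))
```

```text
(no output)
```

View pics/c2.png

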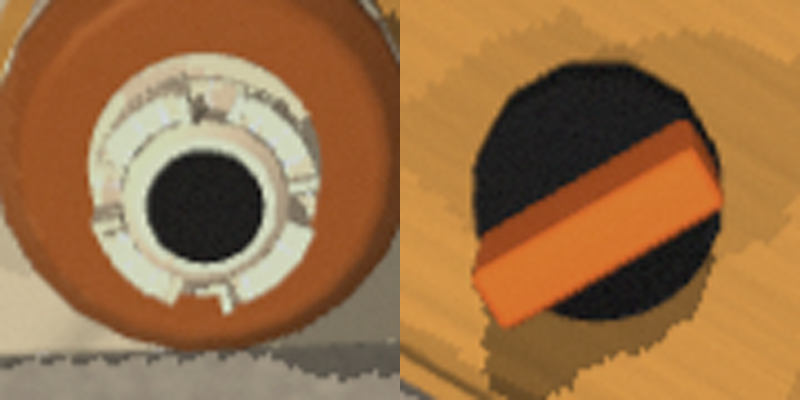

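The jar crop shows the rim (hole at about (323,248)) and four thread starts with ribs. In the cap crop the wing's top face runs from lower left to upper right. Next: measure both.

```bash
cat > meas.py <<'E'
from h import *
import pickle
def big(m):
    c,_=cv2.findContours(m,cv2.RETR_EXTERNAL,cv2.CHAIN_APPROX_NONE); return max(c,key=cv2.contourArea)
im=cv2.imread("pics/w_jar.png");ci,T=pickle.load(open("w_jar.pkl","rb"))
x,y,w,h=300,228,46,44
m=np.zeros(im.shape[:2],np.uint8); m[y:y+h,x:x+w]=(im[y:y+h,x:x+w].max(2)<70)*255
# keep component at the centre
k,l=cv2.connectedComponents(m); m=(l==l[251,323]).astype(np.uint8)
c=big(m); P=cast(ci,T,c.reshape(-1,2),0.096)[:,:2].astype(np.float32)
print("jar hole",cv2.fitEllipse(P*1000))
im=cv2.imread("pics/w_cap.png");ci,T=pickle.load(open("w_cap.pkl","rb"))
hsv=cv2.cvtColor(im,cv2.COLOR_BGR2HSV)
m=np.zeros(im.shape[:2],np.uint8); s=np.s_[190:265,285:360]
hh=hsv[s]; m[s]=((hh[...,0]<13)&(hh[...,1]>150)&(hh[...,2]>195))*255
k,l,st,cc=cv2.connectedComponentsWithStats(m); i=1+np.argmax(st[1:,4]); m=(l==i).astype(np.uint8)
c=big(m); P=cast(ci,T,c.reshape(-1,2),0.052)[:,:2].astype(np.float32)
r=cv2.minAreaRect(P*1000); print("wing top",st[i],r,cv2.boxPoints(r))
# skirt: black mask outer
d=np.zeros(im.shape[:2],np.uint8); g=im[s].max(2); d[s]=(g<60)*255
P=cast(ci,T,big(d).reshape(-1,2),0.024)[:,:2].astype(np.float32)
print("skirt enclosing",cv2.minEnclosingCircle(P*1000))
E
python3 meas.py
```

```text
jar hole ((529.2677612304688, -213.5473175048828), (16.5122013092041, 16.675193786621094), 54.20206069946289)
wing top [294 214  56  39 292] ((489.0108337402344, 223.17208862304688), (42.77470779418945, 10.915398597717285), 56.28675842285156) [[472.6002 208.4108]
 [481.6799 202.3523]
 [505.4214 237.9334]
 [496.3417 243.9919]]
skirt enclosing ((487.1140441894531, 225.87498474121094), 22.272567749023438)
```

Run:
```python
from h import *
import pickle
move_pose((0.489,0.2232,0.17),down(np.radians(56.3-90))); command_gripper(0.5)
ci,T=camT("wrist"); im=read_camera("wrist")
cv2.imwrite("pics/w_cap2.png",im[:,:,::-1]); pickle.dump((ci,T),open("w_cap2.pkl","wb"))
print(get_time(),get_tcp_pos(),get_joint_pos(),proj(ci,T,[[.489,.2232,.052],[.489,.2232,.024]]))
```

```text
5.875 [0.489  0.2232 0.17  ] [ 0.4061  0.3665  1.8641 -0.      0.911   0.9942] [[322.132  241.2905]
 [322.1571 231.2972]]
```

View pics/w_cap2.png

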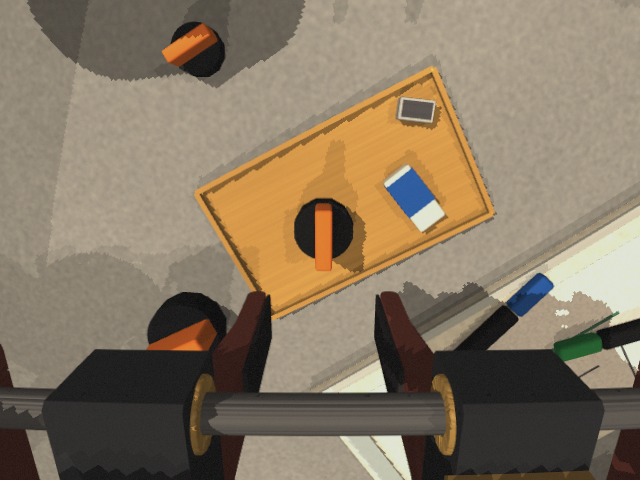

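The wrist picture shows the cap in the tray at (323,230), its wing upright in the image between the jaws and nothing in the way. I'll remeasure, then grasp.

Run:
```python
from h import *
import pickle
from meas import big
im=cv2.imread("pics/w_cap2.png");ci,T=pickle.load(open("w_cap2.pkl","rb"))
hsv=cv2.cvtColor(im,cv2.COLOR_BGR2HSV)
m=np.zeros(im.shape[:2],np.uint8); s=np.s_[195:280,290:355]
hh=hsv[s]; v=((hh[...,0]<12)&(hh[...,1]>185)&(hh[...,2]>200))*255
m[s]=v
P=cast(ci,T,big(m).reshape(-1,2),0.052)[:,:2].astype(np.float32)
r=cv2.minAreaRect(P*1000); print(r,cv2.boundingRect(big(m)))
d=np.zeros(im.shape[:2],np.uint8); d[s]=(im[s].max(2)<60)*255
P=cast(ci,T,big(d).reshape(-1,2),0.024)[:,:2].astype(np.float32)
print(cv2.minEnclosingCircle(P*1000))
cv2.imwrite("pics/m.png",cv2.resize(np.hstack([m[s],d[s]]),None,fx=4,fy=4))
```

```text
jar hole ((529.2677612304688, -213.5473175048828), (16.5122013092041, 16.675193786621094), 54.20206069946289)
wing top [294 214  56  39 292] ((489.0108337402344, 223.17208862304688), (42.77470779418945, 10.915398597717285), 56.28675842285156) [[472.6002 208.4108]
 [481.6799 202.3523]
 [505.4214 237.9334]
 [496.3417 243.9919]]
skirt enclosing ((487.1140441894531, 225.87498474121094), 22.272567749023438)
((489.22235107421875, 223.21275329589844), (42.35029220581055, 10.517816543579102), 56.58740234375) (315, 211, 16, 60)
((490.87646484375, 224.15892028808594), 23.629806518554688)
```

View pics/m.png

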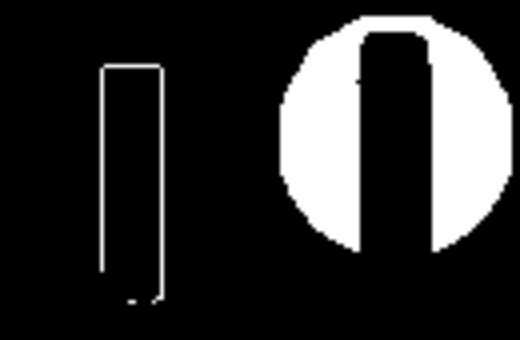

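Run:
```python
from h import *
q=down(np.radians(56.4-90))
movel((0.4891,0.2232,0.060),q,v=0.15)
print(movel((0.4891,0.2232,0.027),v=0.06,until_force=8))
print(get_tcp_pos(),get_ft_force()); command_gripper(0.0); print("width",get_grip_width(),get_ft_force(),get_time())
movel((0.4891,0.2232,0.14),v=0.15); wait(0.1)
print(get_grip_width(),get_ft_force(),get_tcp_pos())
# above the jar at start yaw
J=(0.5293,-0.2135,0.215)
pan=np.arctan2(J[1],J[0]); yw=pan-1.15
try:
    movel((0.4891,0.2232,0.215),v=0.2)
    move_pose(J,down(yw)); wait(0.15)
except MotionError as e: print(e)
import pickle
ci,T=camT("wrist"); im=read_camera("wrist")
cv2.imwrite("pics/w_hold.png",im[:,:,::-1]); pickle.dump((ci,T),open("w_hold.pkl","wb"))
print(get_time(),get_tcp_pos(),get_joint_pos(),yw,get_grip_width(),get_ft_force(),get_ft_torque())
```

```text
False
[0.489  0.2232 0.0268] [ 0.1107  0.1    -0.6596]
width 0.13683635528454624 [-0.6012 -0.3598  2.2304] 8.0583
0.13600014959351137 [ 0.426  -0.1768 -0.302 ] [0.4883 0.2229 0.1389]
11.3917 [ 0.5296 -0.2126  0.215 ] [-0.4026  0.3531  1.7585  0.0001  1.03    1.1291] -1.533402090508826 0.13104215868174043 [ 0.6434 -0.2414 -0.248 ] [ 0.0155 -0.0258 -0.0178]
```

View pics/w_hold.png

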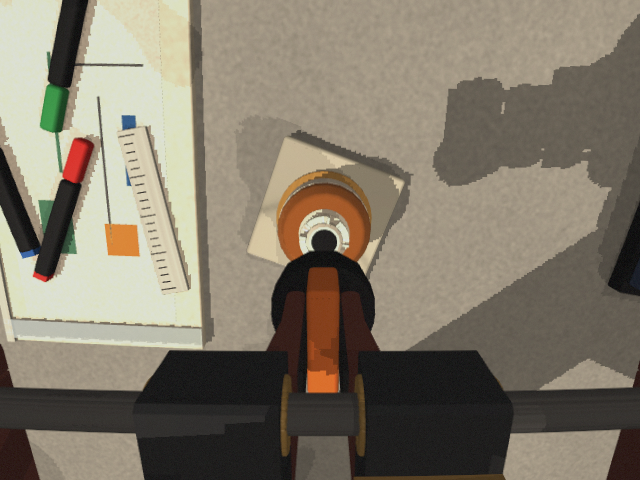

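The picture shows the cap held upright by its wing (skirt columns 271–375, front edge at row 251), with the jar's hole at (323,242). Next: cap offset in the grip, and the rim again.

Run:
```python
from h import *
import pickle
im=cv2.imread("pics/w_hold.png");ci,T=pickle.load(open("w_hold.pkl","rb"))
a=np.linspace(0,2*np.pi,73)
for z,n in((0.023,"bottom"),(0.003,"top")):
    C=np.c_[.0225*np.cos(a),.0225*np.sin(a),np.full(73,z),np.ones(73)]@T.T
    p=proj(ci,T,C[:,:3]); print(n,p.min(0),p.max(0))
for r in (290,300,310):
    row=im[r,250:400].max(1); d=np.where(row<50)[0]+250; print(r,d.min(),d.max())
for c in (310,323,336): print(c,[int(v) for v in im[232:262,c].max(1)])
m=np.zeros(im.shape[:2],np.uint8); m[225:252,305:342]=(im[225:252,305:342].max(2)<80)
# arc edge of the hole (upper part), rows<248
pts=[]
for c in range(305,342):
    w=np.where(m[:,c])[0]
    if len(w): pts.append((c,w.min()-0.0))
for r in range(236,249):
    w=np.where(m[r])[0]
    if len(w): pts+= [(w.min(),r),(w.max(),r)]
P=cast(ci,T,pts,0.096)[:,:2]*1000
from scipy.optimize import least_squares
s=least_squares(lambda v:np.hypot(P[:,0]-v[0],P[:,1]-v[1])-8.3,[529,-213],loss="soft_l1")
print("hole",s.x,np.abs(s.fun).mean(), len(P))
cv2.imwrite("pics/c3.png",cv2.resize(im[200:300,260:390],None,fx=5,fy=5,interpolation=2))
```

```text
bottom [ -63.987  -138.8057] [709.2084 634.3897]
top [-7453.3843 -7528.203 ] [8098.6057 8023.787 ]
290 274 371
300 272 373
310 272 374
310 [220, 220, 220, 220, 223, 225, 224, 224, 225, 225, 224, 225, 225, 224, 224, 224, 224, 223, 162, 73, 18, 16, 22, 21, 21, 22, 18, 18, 10, 17]
323 [37, 35, 31, 36, 36, 37, 34, 35, 34, 33, 33, 34, 36, 36, 32, 37, 36, 34, 28, 23, 23, 21, 18, 20, 21, 22, 25, 20, 18, 24]
336 [194, 217, 225, 221, 218, 160, 126, 95, 53, 35, 35, 39, 69, 77, 154, 208, 221, 224, 187, 97, 21, 16, 22, 24, 21, 19, 17, 22, 14, 12]
hole [ 529.2288 -213.4925] 0.2928317075194202 53
```

View pics/c3.png

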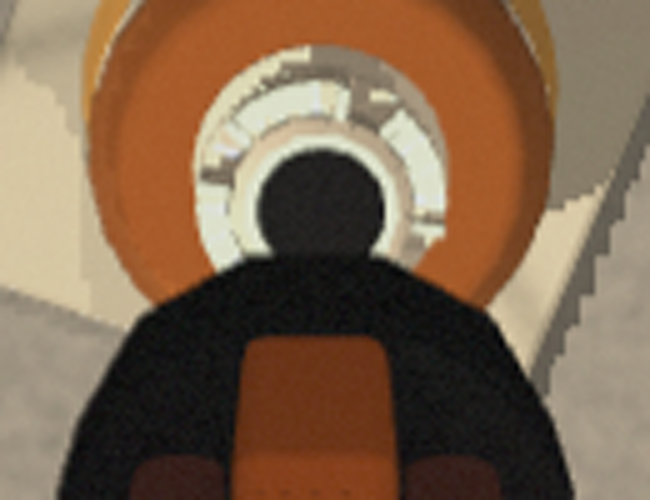

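Run:
```python
from h import *
import pickle
ci,T=pickle.load(open("w_hold.pkl","rb"))
W=T@np.linalg.inv(ci["tool_from_camera"]); print(W[:3,3])
a=np.linspace(0,2*np.pi,145)
for dy in (-.001,0,.001):
  for z,n in((0.023,"bottom"),(0.003,"top")):
    C=np.c_[.0225*np.cos(a),dy+.0225*np.sin(a),np.full(145,z),np.ones(145)]@W.T
    p=proj(ci,T,C[:,:3]); print(dy,n,p.min(0),p.max(0), p[np.abs(p[:,1]-300).argsort()[:4]].round(1).tolist())
```

```text
[ 0.5296 -0.2125  0.215 ]
-0.001 bottom [274.8488 248.2409] [369.794  336.2571] [[369.2, 299.4], [275.5, 299.4], [275.9, 301.3], [368.8, 301.3]]
-0.001 top [269.784  262.0603] [374.7892 357.9943] [[373.5, 299.3], [271.1, 299.3], [270.6, 301.4], [373.9, 301.4]]
0 bottom [274.9199 250.3294] [369.7238 338.0782] [[369.4, 299.5], [275.3, 299.5], [275.6, 301.4], [369.1, 301.4]]
0 top [269.8723 264.3564] [374.7019 359.9604] [[372.8, 299.4], [271.8, 299.4], [271.2, 301.5], [373.4, 301.5]]
0.001 bottom [274.9908 252.4118] [369.6536 339.8937] [[369.5, 299.5], [275.1, 299.5], [275.3, 301.4], [369.3, 301.4]]
0.001 top [269.9606 266.6448] [374.6148 361.9195] [[372.1, 299.6], [272.5, 299.6], [271.8, 301.6], [372.7, 301.6]]
```

The cap sits in the grip within about 0.3 mm of nominal, and the rim was (529.2,-213.5) in both views. Lowering onto the neck.

Run:
```python
from h import *
yw=-1.5334; X,Y=0.5292,-0.2135
movel((X,Y,0.150),down(yw),v=0.12); 
movel((X,Y,0.128),v=0.08); wait(0.2)
print(get_tcp_pos(),get_ft_force(),yaw(),get_time())
print(movel((X,Y,0.1045),v=0.02,until_force=4))
print(get_tcp_pos(),get_ft_force(),get_ft_torque(),get_time())
wait(0.2);print(get_tcp_pos(),get_ft_force(),get_ft_torque(),get_grip_width())
```

```text
[ 0.5294 -0.2136  0.1283] [ 0.7016 -0.5504 -0.8979] -1.5333695701923875 12.7083
True
[ 0.5291 -0.2135  0.1103] [-0.6078 -0.2482  5.0519] [0.0574 0.1254 0.0495] 13.55
[ 0.5291 -0.2135  0.1104] [-0.505   0.5256  5.5525] [-0.0215  0.1765  0.0196] 0.13466813023171187
```

On the lands as expected (z 0.1104, i.e. 8.6 mm depth, about 5 N). Now backing CCW in small steps, watching force and torque.

Run:
```python
from h import *
X,Y=0.5292,-0.2135
yw=-1.5334; zc=0.1102; t0=get_time()
for i in range(45):
    yw+=np.radians(2); movel((X,Y,zc),down(yw),v=0.05)
    f=get_ft_force(); t=get_ft_torque(); p=get_tcp_pos()
    if i%3==0 or f[2]<2.5 or abs(t[2])>.3: print(i,round(get_time()-t0,2),round(np.degrees(yaw()),1),p,f,t[2],round(zc,5))
    if f[2]<1.5: 
        print("drop?"); break
    if f[2]>12 or abs(t[2])>0.5: print("stop"); break
    if get_time()-t0>14: break
    zc-= np.clip((5-f[2])*0.00004,-0.0003,0.0003)
```

```text
0 0.25 -85.9 [ 0.5295 -0.2136  0.1104] [ 0.167  -0.3213  4.466 ] -0.010547294359349865 0.1102
3 1.0 -79.9 [ 0.5295 -0.2136  0.1104] [ 0.4791 -0.4508  5.4212] 0.005835547579652144 0.11016
6 1.75 -73.9 [ 0.5294 -0.2136  0.1104] [ 0.5627 -0.2688  4.7999] -0.008041636730635057 0.1102
9 2.5 -67.9 [ 0.5295 -0.2136  0.1104] [-0.5376  0.2918  6.0339] 0.027751159982100627 0.11014
12 3.25 -61.9 [ 0.5294 -0.2136  0.1104] [0.0966 0.341  5.4733] -0.03415590819483041 0.11018
15 4.0 -55.9 [ 0.5294 -0.2136  0.1104] [0.6062 0.9224 5.8264] -0.043289842072352785 0.11023
18 4.75 -50.0 [ 0.5293 -0.2135  0.1104] [0.7794 1.2676 4.8101] -0.016635761351932905 0.11029
21 5.5 -44.0 [ 0.5293 -0.2135  0.1104] [-0.2431  1.539   6.0364] 0.007858690078492075 0.11027
24 6.25 -38.0 [ 0.5294 -0.2137  0.1105] [-0.5738 -0.317   4.735 ] 0.07418043341276966 0.11034
27 7.0 -31.9 [ 0.5288 -0.2132  0.1099] [1.1054 0.8774 0.279 ] 0.04747809031598575 0.11027
drop?
```

Run:
```python
from h import *
X,Y=0.5292,-0.2135
print(movel((X,Y,0.1035),v=0.015,until_force=4)); wait(0.1)
print(get_time(),np.degrees(yaw()),get_tcp_pos(),get_ft_force(),get_ft_torque(),get_grip_width())
```

```text
True
21.0833 -31.882916356994247 [ 0.5291 -0.2131  0.109 ] [1.1951 0.9395 1.1567] [ 0.2028 -0.2226  0.0929] 0.13625725818708806
```

Run:
```python
from h import *
X,Y=0.5292,-0.2135
yw=np.radians(-31.5)
for i in range(4):
    p=get_tcp_pos()
    yw+=np.radians(1.5); movel((X,Y,p[2]-0.0002),down(yw),v=0.05)
    t=get_ft_torque()[2]; f0=get_ft_force()
    r=movel((X,Y,0.1040),v=0.015,until_force=4); wait(0.05)
    print(r,get_time(),np.degrees(yaw()),get_tcp_pos(),f0,t,get_ft_force(),get_ft_torque())
    if get_tcp_pos()[2]<0.1055 or abs(t)>0.6: break
```

```text
True 21.7167 -30.017342213597306 [ 0.529  -0.2136  0.1044] [ 0.4351  1.3978 -1.3002] 0.05316096493941012 [-1.5113  0.1281  4.1965] [ 0.021   0.0277 -0.0394]
```

Dropped into the start (z 0.1044, i.e. 14.6 mm depth) at about −30°. Now turning clockwise, following the sink.

Run:
```python
from h import *
X,Y=0.5292,-0.2135
y0=yaw(); yw=y0; zc=get_tcp_pos()[2]-0.0001; t0=get_time()
hit=0
for i in range(50):
    step=2.0 if np.degrees(y0-yw)<40 else 1.0
    yw-=np.radians(step); movel((X,Y,zc),down(yw),v=0.05)
    f=get_ft_force(); t=get_ft_torque(); p=get_tcp_pos(); a=np.degrees(y0-yw)
    if i%3==0 or abs(t[2])>.15: print(i,round(get_time()-t0,2),round(a,1),round(np.degrees(y0-yaw()),1),p,f,t,round(zc,5))
    if f[2]>15 or abs(t[2])>0.45: print("stop"); break
    if a>72 or get_time()-t0>16: break
    zc-= np.clip((4-f[2])*0.00004,-0.0003,0.00025)
print(get_grip_width(),get_time())
```

```text
0 0.25 2.0 2.0 [ 0.5292 -0.2137  0.1044] [-1.286  -0.0974  4.994 ] [-0.0544  0.0701 -0.014 ] 0.10428
3 1.0 8.0 7.9 [ 0.5292 -0.2136  0.1044] [-1.1017 -2.0751  3.4759] [-0.2264 -0.0547 -0.0408] 0.10438
6 1.75 14.0 13.9 [ 0.5291 -0.2134  0.104 ] [ 0.1689 -0.5624  1.1278] [-0.0444 -0.0113 -0.0085] 0.10418
9 2.5 20.0 19.9 [ 0.5292 -0.2135  0.1038] [-0.0073  0.6169 -0.2381] [-0.0327  0.0782  0.0105] 0.1038
12 3.25 26.0 25.9 [ 0.5292 -0.2135  0.1033] [ 0.7974 -0.0587  0.497 ] [0.0237 0.0065 0.008 ] 0.1033
15 4.0 32.0 31.9 [ 0.5292 -0.2135  0.1029] [-1.6251 -0.6156  0.9174] [-0.0959  0.0343 -0.0076] 0.10288
18 4.75 38.0 37.9 [ 0.5292 -0.2135  0.1025] [-0.6486 -0.4773 -0.3535] [-0.0328  0.0591 -0.032 ] 0.10248
21 5.5 42.0 42.0 [ 0.5293 -0.2135  0.1022] [0.5411 0.695  1.5526] [0.1069 0.015  0.0046] 0.10205
24 6.25 45.0 45.0 [ 0.5294 -0.2136  0.1021] [-0.9146  0.05    4.9222] [-0.016   0.1058 -0.0368] 0.102
27 7.0 48.0 48.0 [ 0.5293 -0.2135  0.1021] [ 1.3541 -0.0778  4.4612] [-0.1037 -0.0713 -0.0285] 0.10211
30 7.75 51.0 51.0 [ 0.5293 -0.2134  0.1021] [1.2035 1.535  3.0585] [ 0.1988 -0.1883  0.1822] 0.10212
31 8.0 52.0 52.0 [ 0.5293 -0.2134  0.1021] [1.333  2.0108 5.3225] [ 0.2794 -0.2822  0.3304] 0.10208
32 8.25 53.0 53.0 [ 0.5293 -0.2134  0.1021] [1.5527 1.0512 5.3431] [ 0.3051 -0.3153  0.4194] 0.10214
33 8.5 54.0 54.0 [ 0.5292 -0.2134  0.1021] [1.9036 1.9167 3.3853] [ 0.418  -0.3767  0.6374] 0.10219
stop
0.13863675092998487 30.2167
```

The stop is firm: torque climbs from 51° on, with z 0.1021 (16.9 mm depth). I'll relax the twist, release and retreat.

Run:
```python
from h import *
import pickle
X,Y=0.5292,-0.2135
yw=yaw(); yw+=np.radians(2.0); movel((X,Y,0.1023),down(yw),v=0.05); wait(0.1)
print(np.degrees(yaw()),get_tcp_pos(),get_ft_force(),get_ft_torque())
command_gripper(0.45); print(get_grip_width(),get_ft_force())
movel((X,Y,0.16),v=0.1)
movel((X,Y,0.23),v=0.2); wait(0.2)
ci,T=camT("wrist"); im=read_camera("wrist")
cv2.imwrite("pics/w_end.png",im[:,:,::-1]); pickle.dump((ci,T),open("w_end.pkl","wb"))
print(get_time(),get_tcp_pos(),get_ft_force(),np.degrees(yaw()))
```

```text
-82.04421937784095 [ 0.5292 -0.2135  0.1022] [2.4342 1.6491 1.1921] [ 0.3613 -0.5512  0.356 ]
0.4546074591085952 [ 0.2605  0.0276 -0.0739]
32.6667 [ 0.5284 -0.2132  0.2284] [-0.1077 -0.565  -0.1361] -81.99761787341616
```

View pics/w_end.png

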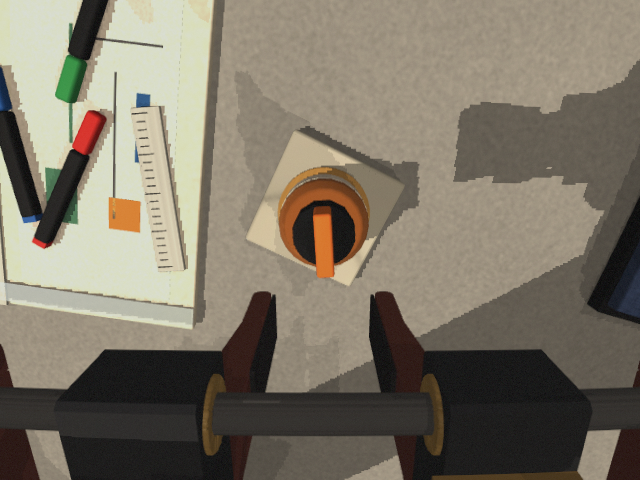

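The jar is capped: the wing is upright at (323,240) and the skirt sits down on the amber shoulder. The wing leans about 3° counter-clockwise of the tool, which fits the jaws slipping slightly at the firm stop. I'll check numerically and take overview pictures.

Run:
```python
from h import *
import pickle
im=cv2.imread("pics/w_end.png");ci,T=pickle.load(open("w_end.pkl","rb"))
s=np.s_[195:285,295:350]
hsv=cv2.cvtColor(im,cv2.COLOR_BGR2HSV)[s]
m=((hsv[...,0]<14)&(hsv[...,1]>170)&(hsv[...,2]>215)).astype(np.uint8)
k,l,st,cc=cv2.connectedComponentsWithStats(m); i=1+np.argmax(st[1:,4])
yy,xx=np.where(l==i); 
P=cast(ci,T,np.c_[xx+295,yy+195],0.127)[:,:2].astype(np.float32)*1000
print(st[i],cv2.minAreaRect(P))
a=cv2.resize(im[180:300,260:390],None,fx=4,fy=4,interpolation=2); 
t=read_camera("scene")[:,:,::-1];cv2.imwrite("pics/scene_end.png",t)
cv2.imwrite("pics/c4.png",np.hstack([cv2.resize(t[205:320,90:230],None,fx=2.7,fy=2.7,interpolation=2),cv2.resize(im[190:305,260:400],None,fx=2.7,fy=2.7,interpolation=2)]))
# bystander change outside arm shadow
o=cv2.imread("pics/scene0.png"); print([int(cv2.absdiff(o,t)[y0:y1,x0:x1].max(2).__gt__(60).sum()) for x0,x1,y0,y1 in((205,340,205,390),(365,450,265,330),(380,450,160,210),(485,515,240,275))])
```

```text
[ 19  21  18  61 722] ((529.2247314453125, -213.34681701660156), (41.07194137573242, 9.592499732971191), 11.067832946777344)
[0, 230, 0, 0]
```

View pics/c4.png

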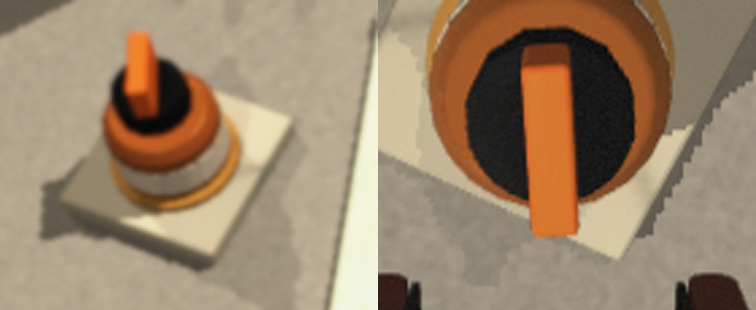

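View pics/scene_end.png

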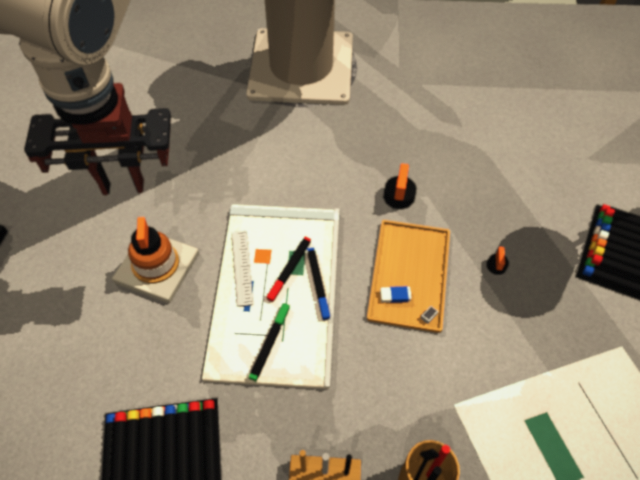

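```bash
python3 -c "
from h import *
job_done(); print(get_time())"
```

```text
the job is handed in; nothing more can be done
the job is handed in; nothing more can be done
```

The nib jar is closed and the job is handed in, with about 33 s on the robot's clock at my last reading.

**What I did:** I took the 45 mm cap from the tray by its wing and set it on the neck at about 5 N. It landed on the lands at about 8.6 mm depth. I backed it counter-clockwise about 58° until it dropped into a thread start (14.6 mm). At the edge of that start it caught briefly, and another 1.5° or so back freed it. I then turned it clockwise to the firm stop, at 16.9 mm depth. The highest readings were about 5.5 N of press and 0.64 N m of turning torque at the stop. I let go and backed away clear.

**Last checks:**
- **Cap on the jar:** it is centred on the rim within 0.2 mm and upright. The wing had turned about 49° clockwise from the drop, inside the expected 45–65°.
- **Slip at the stop:** the wing sat about 3° behind the tool at the end, so the jaws slipped slightly there. The command went to 54°, and the torque began rising at about 51°.
- **Other things on the desk:** the board with its markers and rule, and both look-alike caps, showed no change in the scene picture. The tray area did change by 230 pixels, which I put down to the removed cap and its shadow. By eye, the eraser and sharpener are where they were.

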